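Unload the pail stand and prove its clamp screw tight

TASK

Take the white pail off the double hook of the steel stand and set it down gently, upright, in the middle of the plywood board. Then check that the stand's clamp screw is tight: press its sprung lever clockwise (seen from above) until the lever's thin arm lies between the two raised ribs on the scale plate, never beyond the second rib, hold it there for a second or more without the screw and its plate turning, and let the lever go back to rest. Leave the other things on the table where they are.

Things in the scene. Friction and masses are not known exactly. Their poses are not given: they have to be found in the camera images.
- stand: Fixed steel pail stand; origin on the table under its post (20 mm thick, 262 mm tall). Its double hook points along the stand's own -x axis, roughly towards the robot; its y axis runs to the left of that hook as the robot sees it, z up. Base plate 12 mm thick. The clamp screw stands on the base 60 mm along -x and 200 mm along -y from the origin.
- hook (a point): Middle of the double hook, between its two prongs (8 mm wide, at 43 mm to either side along the stand's y), at the level of the trough floor, 235 mm above the table, 115 mm along the stand's -x from the post. Each trough is 22 mm long inside; the upturned tip in front stands 35 mm above its floor and the wall behind 20 mm. Axes as the stand's. Nothing is between the prongs except the crossbar at the post.
- pail: White open plastic pail, 105 mm tall, 100 mm across the foot, 120 mm across the rim, 200 g (may vary by a third), with a stiff fixed handle: two uprights and a level bar. Origin at the centre of its underside; z up; y runs along the handle bar. At the start it hangs on the double hook, its underside about 70 mm above the table.
- pail_bar (a point): Centre of the pail's straight handle bar, the place to grip it, 171 mm above the pail's underside. The bar is 10 mm thick (x), 12 mm high (z), 132 mm long along the pail's y, and lies across both prongs at the start; 72 mm of it is free between the prongs (39 mm to either side of the centre).
- board_top (a point): Centre of the upper face of the fixed plywood board, 180 x 180 x 14 mm, upper face 14 mm above the table. z up.
- screw_top (a point): Top of the clamp screw, on its upright axis, about 72 mm above the table.
- plate_edge (a point): Middle of the outer end of the flat steel pointer and scale plate fixed to the screw, 78 mm from the screw's axis and 47 mm above the table; it shows which way the screw is turned. Seen from the screw's axis the plate's two raised ribs (3 mm wide, radial, 48 to 80 mm from the axis) lie 0.18 and 0.44 rad clockwise from this direction.
- clamp_screw (a joint): Angle of the clamp screw in rad, growing clockwise from above; at 0 the lever points along the stand's -x. It starts anywhere within 0.35 rad of 0 and must stay where it is: the screw is held by friction and slips if loaded with more than about 1.65 N m (lever bent by about 0.55 rad).
- torque_lever (a joint): How far the sprung lever is bent clockwise from its rest over the plate, in rad; 0 at rest, 0.18 at the first rib, 0.44 at the second. It springs back by itself, 3 N m per rad: about 9 N at the paddle for 0.31 rad, midway between the ribs, where the paddle has moved 31 mm.
- paddle (a point): Centre of the black upright paddle at the lever's end, where to pinch or push: 34 mm long along the lever, 14 mm wide, 36 mm tall, centre 68 mm above the table and 100 mm from the screw's axis. The thin steel arm (6 mm wide) runs from it to the screw. The paddle moves on a level circle about the screw's axis; its x axis points along the lever to the screw. There are 38 mm free below the paddle over the base or table.
- bowl: Bystander: reddish clay bowl, 110 mm across, 55 mm tall; origin at its underside.
- vase: Bystander: white ceramic vase, 84 mm at its widest, 125 mm tall; origin at its underside.
- jar: Bystander: white jar with a black lid, 60 mm across, 70 mm tall; origin at its underside.
- beaker: Bystander: reddish clay beaker, 70 mm across, 100 mm tall; origin at its underside.
- kidney: Bystander: flat wooden potter's rib, 90 x 50 x 8 mm, lying on the table; origin at its underside.
- scraper: Bystander: spatula 200 mm long, lying on the table.
Things that resemble listed ones, but are neither listed nor needed, are in the scene too. What is shaped like the pail but yellow is not meant.

How it is judged:
By the outcome, as a careful person would: the job done as asked, in the order asked, and still so for the second after the job is handed in, with the robot touching nothing.
It also fails if it takes over 58 s, if anything falls off the work surface, if the arm or the gripper's body presses on something with over 40 N, if the wrist force passes 120 N, or if a joint passes its speed limit or range.

ROBOT

A 7-joint arm with a two-finger parallel gripper is mounted at the origin on the work surface. World frame = base frame: x ahead of the robot, y to its left, z up, the work surface at z = 0. Lengths are in m, angles in degrees, forces in N, time in s.
With the tool pointing down it reaches from about 0.4 to 0.875 m from the base axis. Payload 19.3 kg.
Tool frame: the origin (TCP) lies midway between the tips of the shut fingers; the grasp point (between the pads) lies 19 mm behind it; x points along the fingers, z is the direction in which the jaws open and shut, and the axes are right-handed (so a half turn about x gives the same grasp; the last joint's range is limited). The gripper opens to 85 mm and grips with 20 to 120 N. Pads are 22 mm wide; open, the fingers measure 114 mm over their backs; the gripper's body (76 mm by 85 mm) begins 54 mm behind the grasp point. The pads swing forward as they close: fully open they stand 13 mm farther back than shut.
Start: joints at [-67.219, 29.874, -2.08, 91.645, 1.215, 58.505, -6.463], TCP at [0.282, 0.558, 0.231] pointing down, gripper open.
Joint ranges: [-166.77, 166.77], [-17.47, 122.26], [-85.68, 81.53], [9.62, 139.38], [-72.42, 252.41], [9.2, 110.78], [-144.41, 144.41]. Speed limits (degrees/s): [108.29, 108.29, 136.94, 136.94, 172.46, 172.46, 172.46].

INTERFACE

Orientations are given as [roll, pitch, yaw] about the fixed x, y, z axes, in that order (R = Rz(yaw) Ry(pitch) Rx(roll)).
In Python, from plant import r, cams gives the robot as it stands.
- The arm moves only by the tool drive_tool, never from a script. Its argument "rows" is a list of rows, each an object with "dp": the shift along the tool's x, y, z in units of 30 mm (1.0 is 30 mm), a list of three; "twist": the turn about the tool's x in units of 6 degrees (1.0 is 6 degrees). A call has 1 to 12 rows; each row is the pose to reach, as a shift and turn from the pose measured when the call began, along the tool's axes at that moment; what a row does not reach only later rows make up. A row lasts 1/10 s, in which the tool goes at most 50 mm and 8.59 degrees, less where a joint would pass 70% of its speed; a pose out of reach is approached as far as the arm can. A call with a gripper value outside its range is refused whole. "grip" is the gripper's target within -1 to 1 (shut at 1, half-way at 0, fully open at -1), set as the call begins (left out, the last holds). The fingers move at their own pace and stop on an object; "force" is the grip in N (left out, the last holds). Time passes only in rows, so rows that repeat a pose let the fingers close. It gives the time, the measured TCP pose, the force and the opening at its end, in the units of the state.
- r.get_obs(): the state, without advancing time (a new reading comes with each control period).
- cams.camera(name): name is "side" or "top"; returns a dict with "image" (420x560x3 uint8, red, green, blue), "mtx" (3x3 intrinsics, pixels), "rvec" (rotation vector, rad) and "tvec" (3), from world to camera coordinates, as OpenCV has them. Camera axes: x right, y down, z forward; pixel columns grow to the right and rows downward; lengths in m; the calibration is good to about 2 mm. A picture is of the moment at which its call begins. There is no depth.
- r.sign_off(): hands the job in, once; it reports no verdict.
The state is a dict: "clock": time; "joints": joint angles; "joint_velocities": joint speeds; "joint_efforts": joint torques, N m; "ee_pos": TCP position; "orientation": TCP orientation; "force": force on the tool from outside, world axes, zero at the start; "torque": the same for the moment, N m; "width": finger opening in m.
Only numpy, scipy, OpenCV 4.12 (cv2) and the standard library are available. Lean on these libraries where they do the work, as an engineer would, in place of code of your own. Each camera call takes 0.05 s, during which the arm holds its last target.

## Working session

There is one attempt and no reset: what is moved stays moved. The work goes in short steps, Python scripts to look and compute and a tool call to move; the robot and the scene stay as the last step left them, time stands still between calls to the robot, and variables do not carry over. Pictures are saved under pics/ and viewed, and the job is handed in when it is done.

Besides the shell and the picture viewer there is one more tool, called after "Call:" in YAML: its name, and indented under it one key for each argument. drive_tool: Moves the arm, as the interface text tells. Its arguments: {"type":"object","properties":{"rows":{"type":"array","items":{"type":"object","properties":{"dp":{"type":"array","items":{"type":"number"}},"twist":{"type":"number"}}}},"grip":{"type":"number"},"force":{"type":"number"}},"required":["rows"]}

```bash
mkdir -p pics; ls
python3 - <<'E'
from plant import r,cams
import cv2
o=r.get_obs()
for k in o: print(k,o[k])
for n in("side","top"):
    c=cams.camera(n); print(n,c["mtx"],c["rvec"],c["tvec"])
    cv2.imwrite(f"pics/{n}0.png",cv2.cvtColor(c["image"],cv2.COLOR_RGB2BGR))
E
```

```text
pics
clock 0.0
joints [-67.21956503  29.91016959  -2.08046832  91.67306428   1.21412816
  58.50471039  -6.46304418]
joint_velocities [-0.00753104 -0.07217683  0.0923612  -0.02348681 -0.03706048  0.19349807
 -0.04132159]
joint_efforts [ 2.26855380e-03 -9.27085018e+01  1.98042266e+00 -3.69927835e+01
  1.78191124e-02  8.23766546e-03 -6.22811967e-05]
ee_pos [0.28171138 0.55753361 0.23071938]
orientation [-175.90335807   89.93409455 -112.70771736]
force [ 0.59362085 -0.24306764 -0.5983054 ]
torque [-0.03740045 -0.006771    0.04056168]
width 0.08536077648265053
side [[425.1155058    0.         278.40058086]
 [  0.         425.1155058  208.18580146]
 [  0.           0.           1.        ]] [ 2.19501154 -0.73327892  0.33284393] [-0.47194861  0.3319385   1.09155568]
top [[512.24758987   0.         271.95265475]
 [  0.         512.24758987 214.78480072]
 [  0.           0.           1.        ]] [ 2.13714851 -2.14934235  0.172049  ] [-0.04610095  0.5635347   1.56772093]
```

View pics/side0.png

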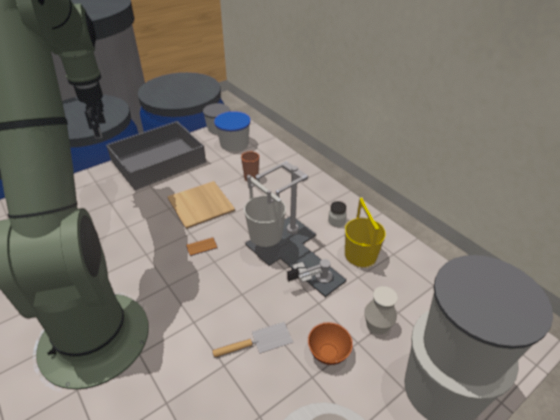

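View pics/top0.png

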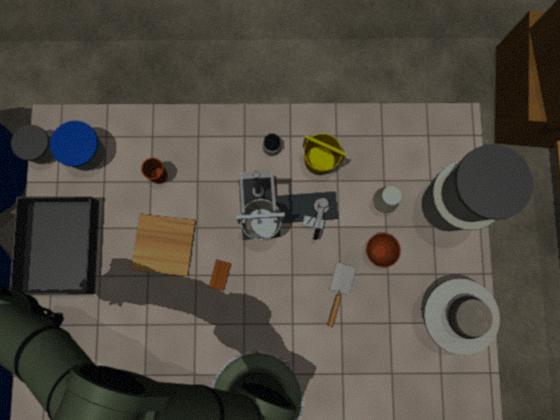

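The side view shows the white pail at about (266,222) on the stand, the screw and black paddle near (300,273), and the board at (202,204). In the top view these are the pail at (262,218), paddle at (318,232) and board at (164,245). The yellow pail at (363,240) in the side view and (323,153) in the top view is not the one meant. I'll confirm this in enlarged crops.

Run:
```python
import cv2
a=cv2.imread("pics/top0.png"); b=cv2.imread("pics/side0.png")
cv2.imwrite("pics/topc.png",cv2.resize(a[155:255,225:355],None,fx=6,fy=6,interpolation=cv2.INTER_CUBIC))
cv2.imwrite("pics/sidec.png",cv2.resize(b[155:300,230:360],None,fx=4,fy=4,interpolation=cv2.INTER_CUBIC))
```

```text
(no output)
```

View pics/topc.png

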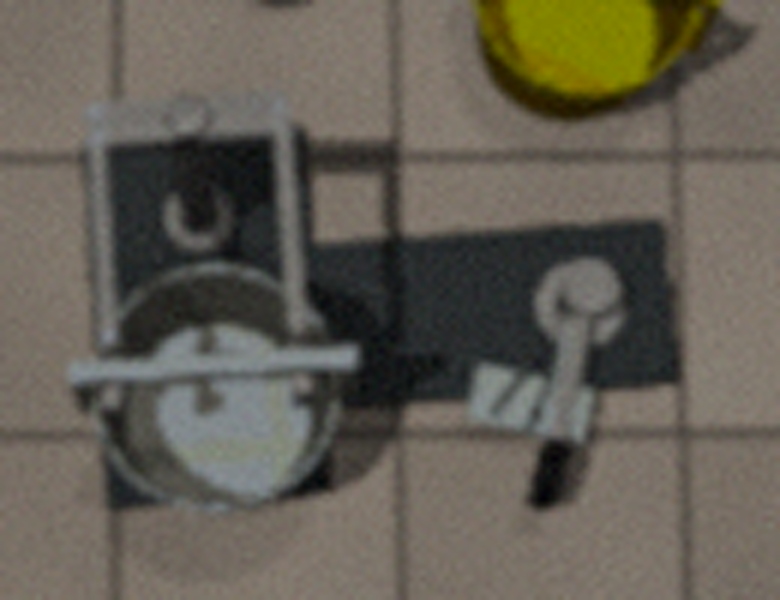

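View pics/sidec.png

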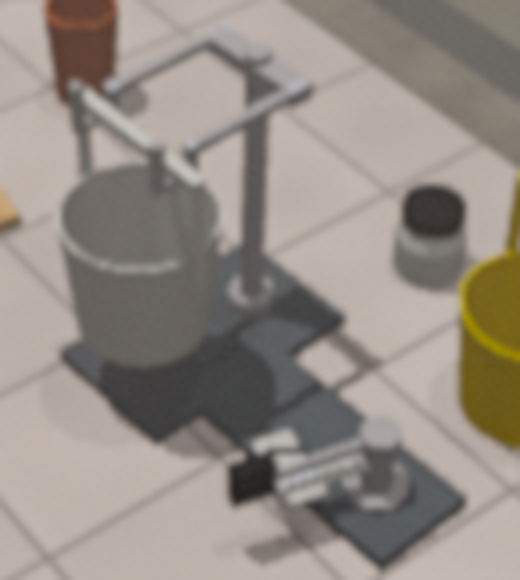

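Top crop: a white pail with its bar from (70,375) to (360,355) across the two prongs. The post is at (190,115), the screw top at (595,283), and the black paddle at (548,475) points down-left with the light scale plate to its left. This is the white pail on the double hook as described; the yellow one stands on the table.

```bash
cat > h.py <<'E'
import numpy as np,cv2
def ray(c,uv):
    R=cv2.Rodrigues(np.array(c["rvec"],float))[0]; t=np.array(c["tvec"],float).ravel()
    p=cv2.undistortPoints(np.array([[uv]],float),np.array(c["mtx"]),None).ravel()
    return -R.T@t, R.T@np.array([p[0],p[1],1.])
def onz(c,uv,z):
    o,d=ray(c,uv); return o+d*(z-o[2])/d[2]
def proj(c,P): return cv2.projectPoints(np.array([P],float),np.array(c["rvec"]),np.array(c["tvec"]),np.array(c["mtx"]),None)[0].ravel()
def tri(c1,u1,c2,u2):
    o1,d1=ray(c1,u1);o2,d2=ray(c2,u2)
    s=np.linalg.lstsq(np.c_[d1,-d2],o2-o1,rcond=None)[0]
    a,b=o1+s[0]*d1,o2+s[1]*d2; return (a+b)/2,np.linalg.norm(a-b)
E
python3 - <<'E'
from h import *
from plant import r,cams
np.set_printoptions(precision=4,suppress=True)
T=cams.camera("top");S=cams.camera("side")
t=lambda x,y:(225+x/6-.4,155+y/6-.4); s=lambda x,y:(230+x/4-.4,155+y/4-.4)
b1=onz(T,t(70,375),.247);b2=onz(T,t(360,355),.247);print("bar",b1,b2,(b1+b2)/2,np.linalg.norm(b1-b2),"ang",np.degrees(np.arctan2(*(b1-b2)[1::-1])))
print("bar side", onz(S,s(75,90),.241),onz(S,s(203,178),.241))
sc=onz(T,t(595,283),.072);pa=onz(T,t(548,475),.086);po=onz(T,t(190,115),.262)
print("screw",sc,"paddle",pa,np.linalg.norm((sc-pa)[:2]),"post",po)
d=(pa-sc);print("lever ang",np.degrees(np.arctan2(d[1],d[0])))
print("screw side",onz(S,s(381,432),.072),"paddle side",onz(S,s(253,478),.068))
# board mask
for n,C in(("top",T),("side",S)):
    h=cv2.cvtColor(C["image"],cv2.COLOR_RGB2HSV)
    m=cv2.inRange(h,(10,70,90),(25,200,255))
    k,l,st,ce=cv2.connectedComponentsWithStats(m)
    for i in range(1,k):
        if st[i,4]>800:
            q=cv2.minAreaRect(np.argwhere(l==i)[:,::-1].astype(np.float32)); print(n,st[i],q)
            c4=[onz(C,x,.014) for x in cv2.boxPoints(q)];print(np.mean(c4,0),onz(C,ce[i],.014))
E
```

```text
bar [0.5256 0.0498 0.247 ] [ 0.5342 -0.0829  0.247 ] [ 0.5299 -0.0166  0.247 ] 0.13290279768692975 ang 93.68880859486129
bar side [0.5268 0.0571 0.241 ] [ 0.5409 -0.0745  0.241 ]
screw [ 0.5989 -0.2102  0.072 ] paddle [ 0.4974 -0.1827  0.086 ] 0.1051444768749067 post [ 0.6436 -0.0056  0.262 ]
lever ang 164.8116547803424
screw side [ 0.5957 -0.2091  0.072 ] paddle side [ 0.5006 -0.1853  0.068 ]
top [ 132  214   63   63 3104] ((162.7292022705078, 243.98580932617188), (57.107845306396484, 57.69334030151367), 7.765166759490967)
[0.4768 0.2977 0.014 ] [0.4779 0.2952 0.014 ]
side [ 131    0   96   82 6646] ((178.5, 40.5), (81.0, 95.0), 90.0)
[1.1863 1.8604 0.014 ] [1.1516 1.7813 0.014 ]
side [ 168  182   67   46 1826] ((200.65853881835938, 203.07318115234375), (36.34844970703125, 58.47359085083008), 69.775146484375)
[0.4757 0.2925 0.014 ] [0.4673 0.2855 0.014 ]
side [344 197  42  71 815] ((363.73968505859375, 233.5273895263672), (42.25185775756836, 65.7771224975586), 20.556045532226562)
[ 0.8239 -0.1487  0.014 ] [ 0.788  -0.1614  0.014 ]
side [ 308  322   44   42 1405] ((329.5, 342.5), (41.0, 43.0), 90.0)
[ 0.4674 -0.3772  0.014 ] [ 0.4665 -0.3791  0.014 ]
```

```bash
cat >> h.py <<'E'
from scipy.spatial.transform import Rotation as Ro
def st():
    from plant import r
    o=r.get_obs(); R=Ro.from_euler('xyz',o["orientation"],degrees=True).as_matrix()
    return o,np.array(o["ee_pos"]),R
def go(P,jaw=None):
    "dp units and twist units for TCP to P with jaw axis at world angle jaw (mod 180)"
    o,p,R=st(); d=R.T@(np.array(P)-p)/.03
    j=np.degrees(np.arctan2(R[1,2],R[0,2])); tw=0
    if jaw is not None:
        dl=(jaw-j+90)%180-90; tw=-dl/6   # tool x points down
    print("clk",o["clock"],"tcp",p.round(4),"toolx",R[:,0].round(3),"jaw",round(j,2),"dp",d.round(3),"twist",round(tw,3),"F",np.round(o["force"],2),"w",round(o["width"],4),"j",np.round(o["joints"],1))
E
python3 -c "
from h import *
go((.282,.558,.345)); go((.530,-.015,.345),3.7)"
```

```text
clk 0.2 tcp [0.2818 0.5577 0.231 ] toolx [-0.    -0.001 -1.   ] jaw 63.2 dp [-3.801e+00 -2.000e-03  1.100e-02] twist 0 F [-0.3   0.24  0.05] w 0.0855 j [-67.2  29.9  -2.1  91.7   1.2  58.5  -6.5]
clk 0.2 tcp [0.2818 0.5577 0.231 ] toolx [-0.    -0.001 -1.   ] jaw 63.2 dp [ -3.791 -15.993 -13.309] twist 9.916 F [-0.3   0.24  0.05] w 0.0855 j [-67.2  29.9  -2.1  91.7   1.2  58.5  -6.5]
```

Call:
drive_tool:
  rows:
    - {"dp": [-1.3,0,0],"twist": 0}
    - {"dp": [-2.6,0,0],"twist": 0}
    - {"dp": [-3.8,-1,-0.8],"twist": 0.6}
    - {"dp": [-3.8,-2,-1.7],"twist": 1.2}
    - {"dp": [-3.8,-3,-2.5],"twist": 1.9}
    - {"dp": [-3.8,-4,-3.3],"twist": 2.5}
    - {"dp": [-3.8,-5,-4.2],"twist": 3.1}
    - {"dp": [-3.8,-6,-5],"twist": 3.7}
    - {"dp": [-3.8,-7,-5.8],"twist": 4.4}
    - {"dp": [-3.8,-8,-6.7],"twist": 5}
    - {"dp": [-3.8,-9,-7.5],"twist": 5.6}
    - {"dp": [-3.8,-10,-8.3],"twist": 6.2}
  grip: -1

```text
clock: 1.4
ee_pos: [0.4376, 0.1986, 0.3453]
orientation: [-132.8, 90.0, -107.0]
force: [1.2, 0.2, -0.4]
width: 0.0853
```

```bash
python3 -c "
from h import *
go((.530,-.015,.345),3.7)"
```

```text
clk 1.4 tcp [0.4376 0.1986 0.3453] toolx [-0. -0. -1.] jaw 25.85 dp [ 0.011 -7.752 -0.333] twist 3.692 F [ 1.16  0.17 -0.43] w 0.0853 j [-43.7  10.   14.3 104.3  -2.7  66.1  -2.7]
```

Call:
drive_tool:
  rows:
    - {"dp": [0,-1,0],"twist": 0.5}
    - {"dp": [0,-2.1,-0.1],"twist": 1}
    - {"dp": [0,-3.3,-0.15],"twist": 1.6}
    - {"dp": [0,-4.5,-0.2],"twist": 2.2}
    - {"dp": [0,-5.6,-0.25],"twist": 2.8}
    - {"dp": [0,-6.7,-0.3],"twist": 3.3}
    - {"dp": [0,-7.4,-0.33],"twist": 3.7}
    - {"dp": [0,-7.75,-0.33],"twist": 3.7}
    - {"dp": [0,-7.75,-0.33],"twist": 3.7}
    - {"dp": [0,-7.75,-0.33],"twist": 3.7}

```text
clock: 2.4
ee_pos: [0.5298, -0.0139, 0.3452]
orientation: [170.6, 90.0, 174.4]
force: [0.6, -0.9, 0.4]
width: 0.0854
```

```bash
python3 -c "
from h import *
from plant import cams
go((.530,-.015,.223),3.7)
a=[]
for n,s in(('top',np.s_[120:280,180:380]),('side',np.s_[100:300,190:400])):
    c=cams.camera(n); print(n,proj(c,st()[1]))
    cv2.imwrite(f'pics/{n}1.png',cv2.resize(cv2.cvtColor(c['image'],4)[s],None,fx=3,fy=3,interpolation=2))
"
```

```text
clk 2.4 tcp [ 0.5298 -0.0139  0.3452] toolx [-0.001  0.    -1.   ] jaw 3.75 dp [ 4.072 -0.038  0.006] twist 0.009 F [ 0.59 -0.92  0.39] w 0.0854 j [-25.   16.   25.8  98.1  -7.5  67.5   6.6]
top [258.65449952 209.60633346]
side [262.79578424 157.58417306]
```

View pics/side1.png

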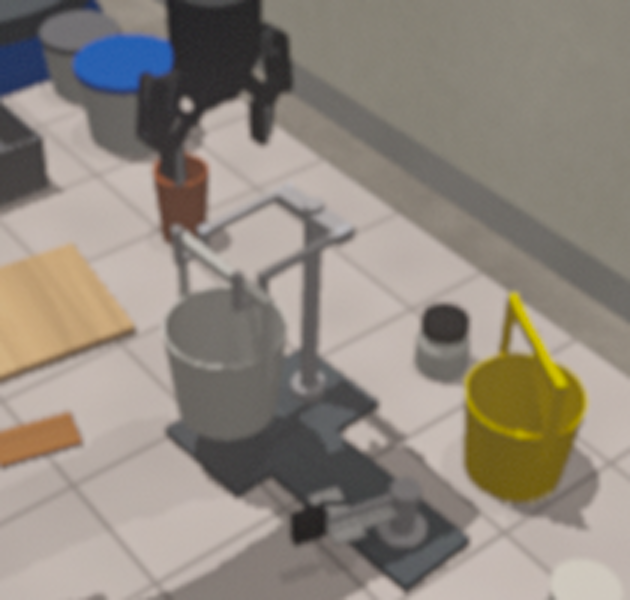

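View pics/top1.png

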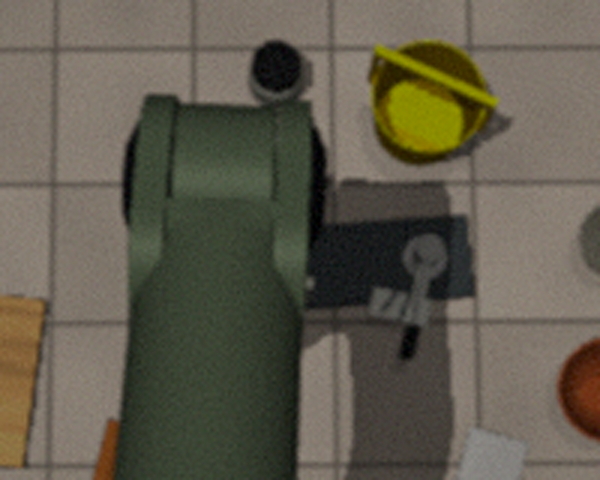

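Side view: the gripper is above the bar (bar at (180,232) to (268,298) in the crop), with the jaws opening across it. Descending now.

Call:
drive_tool:
  rows:
    - {"dp": [0.6,0,0],"twist": 0}
    - {"dp": [1.3,0,0],"twist": 0}
    - {"dp": [2,0,0],"twist": 0}
    - {"dp": [2.6,0,0],"twist": 0}
    - {"dp": [3.2,0,0],"twist": 0}
    - {"dp": [3.6,0,0],"twist": 0}
    - {"dp": [3.9,0,0],"twist": 0}
    - {"dp": [4.07,0,0],"twist": 0}
    - {"dp": [4.07,0,0],"twist": 0}

```text
clock: 3.4
ee_pos: [0.5297, -0.0135, 0.223]
orientation: [166.1, 90.0, 169.9]
force: [-0.6, -0.2, 0.1]
width: 0.0854
```

```bash
python3 -c "
from h import *
from plant import cams
go((.530,-.015,.223),3.7)
c=cams.camera('side'); print(proj(c,st()[1]))
cv2.imwrite('pics/side2.png',cv2.resize(cv2.cvtColor(c['image'],4)[130:260,210:340],None,fx=4,fy=4,interpolation=2))
"
```

```text
clk 3.4 tcp [ 0.5297 -0.0135  0.223 ] toolx [-0.001  0.    -1.   ] jaw 3.79 dp [ 0.    -0.051  0.007] twist 0.015 F [-0.6  -0.17  0.09] w 0.0854 j [-22.6  23.4  23.6 107.4 -11.7  51.6  10.3]
[263.84709194 194.14840537]
```

View pics/side2.png

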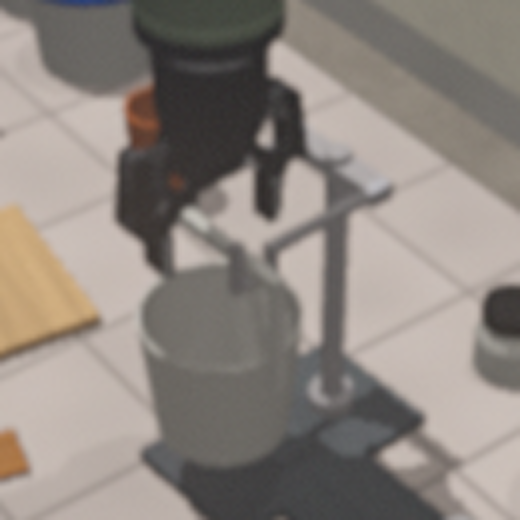

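The fingers straddle the bar: tips at about (160,265) and (268,212), with the bar between at (210,230). No force on the wrist, so I'll close.

Call:
drive_tool:
  rows:
    - {"dp": [0,0,0],"twist": 0}
    - {"dp": [0,0,0],"twist": 0}
    - {"dp": [0,0,0],"twist": 0}
    - {"dp": [0,0,0],"twist": 0}
    - {"dp": [0,0,0],"twist": 0}
    - {"dp": [0,0,0],"twist": 0}
    - {"dp": [0,0,0],"twist": 0}
    - {"dp": [0,0,0],"twist": 0}
    - {"dp": [0,0,0],"twist": 0}
    - {"dp": [0,0,0],"twist": 0}
  grip: 1
  force: 60

```text
clock: 4.45
ee_pos: [0.5299, -0.0136, 0.2237]
orientation: [55.7, 90.0, 59.4]
force: [-1.0, 0.3, 5.1]
width: 0.0087
```

Call:
drive_tool:
  rows:
    - {"dp": [-0.2,0,0],"twist": 0}
    - {"dp": [-0.4,0,0],"twist": 0}
    - {"dp": [-0.7,0,0],"twist": 0}
    - {"dp": [-1,0,0],"twist": 0}
    - {"dp": [-1.3,0,0],"twist": 0}
    - {"dp": [-1.5,0,0],"twist": 0}
    - {"dp": [-1.5,0,0],"twist": 0}

```text
clock: 5.15
ee_pos: [0.5303, -0.0136, 0.2696]
orientation: [15.8, 89.9, 19.6]
force: [0.3, 0.5, -4.0]
width: 0.0088
```

```bash
python3 -c "
from h import *
from plant import cams
go((.42,-.021,.268),3.7)
c=cams.camera('side'); print(proj(c,st()[1]))
cv2.imwrite('pics/side3.png',cv2.resize(cv2.cvtColor(c['image'],4)[110:260,210:340],None,fx=4,fy=4,interpolation=2))
"
```

```text
clk 5.15 tcp [ 0.5303 -0.0136  0.2696] toolx [ 0.002  0.001 -1.   ] jaw 3.78 dp [ 0.047 -0.005 -3.685] twist 0.013 F [ 0.28  0.52 -4.  ] w 0.0088 j [-23.8  20.2  24.7 104.3  -9.9  57.5   8.7]
[263.52002589 181.06188321]
```

View pics/side3.png

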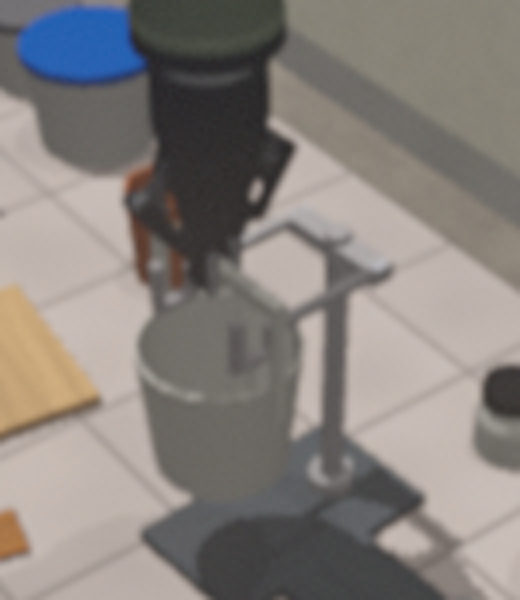

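The pail is lifted: bar at (215,258) to (290,315), clear above the prong tip at (240,345), which is still inside the handle loop. I'll move it straight out, slowly.

Call:
drive_tool:
  rows:
    - {"dp": [0,0,-0.2],"twist": 0}
    - {"dp": [0,0,-0.4],"twist": 0}
    - {"dp": [0,0,-0.7],"twist": 0}
    - {"dp": [0,0,-1.0],"twist": 0}

```text
clock: 5.6
ee_pos: [0.4991, -0.0157, 0.2688]
orientation: [49.5, 90.0, 53.3]
force: [-0.7, -0.7, -3.1]
width: 0.0088
```

Call:
drive_tool:
  rows:
    - {"dp": [0,0,-0.5],"twist": 0}
    - {"dp": [0,0,-1],"twist": 0}
    - {"dp": [0,0,-1.5],"twist": 0}
    - {"dp": [0,0,-2.0],"twist": 0}
    - {"dp": [0,0,-2.4],"twist": 0}
    - {"dp": [0,0,-2.6],"twist": 0}
    - {"dp": [0,0,-2.6],"twist": 0}

```text
clock: 6.3
ee_pos: [0.4208, -0.0208, 0.269]
orientation: [45.7, 89.9, 49.5]
force: [0.3, -0.5, -2.5]
width: 0.0086
```

```bash
python3 -c "
from h import *
from plant import cams
go((.476,.295,.268),3.7)
c=cams.camera('side'); print(proj(c,st()[1]))
cv2.imwrite('pics/side4.png',cv2.resize(cv2.cvtColor(c['image'],4)[100:270,140:340],None,fx=3,fy=3,interpolation=2))
"
```

```text
clk 6.3 tcp [ 0.4208 -0.0208  0.269 ] toolx [ 0.001  0.001 -1.   ] jaw 3.78 dp [ 0.043 10.381  2.53 ] twist 0.014 F [ 0.34 -0.49 -2.53] w 0.0086 j [-27.8   8.6  25.5 118.7  -4.7  53.6   4.1]
[230.67384599 197.95975585]
```

View pics/side4.png

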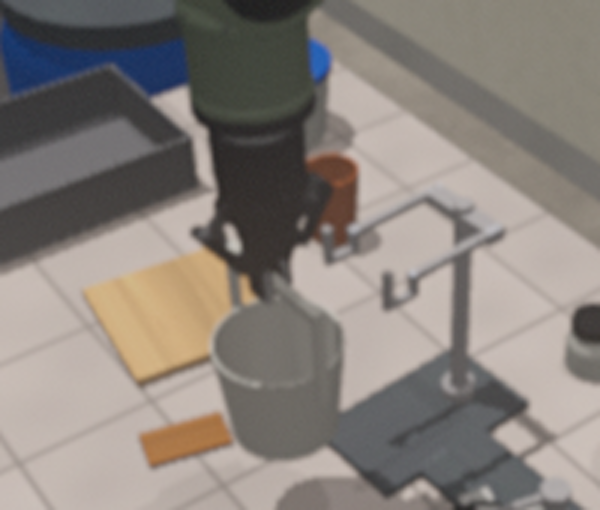

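The pail is clear of the hook, hanging from the grip. Next, to the board.

Call:
drive_tool:
  rows:
    - {"dp": [0,0.5,0],"twist": 0}
    - {"dp": [0,1.3,0.1],"twist": 0}
    - {"dp": [0,2.4,0.3],"twist": 0}
    - {"dp": [0,3.6,0.6],"twist": 0}
    - {"dp": [0,4.8,0.9],"twist": 0}
    - {"dp": [0,6.0,1.3],"twist": 0}
    - {"dp": [0,7.2,1.7],"twist": 0}
    - {"dp": [0,8.3,2.0],"twist": 0}
    - {"dp": [0,9.2,2.3],"twist": 0}
    - {"dp": [0,9.9,2.5],"twist": 0}
    - {"dp": [0,10.3,2.53],"twist": 0}
    - {"dp": [0,10.4,2.53],"twist": 0}

```text
clock: 7.55
ee_pos: [0.4764, 0.2967, 0.2687]
orientation: [26.8, 90.0, 30.7]
force: [-0.2, -0.8, -2.5]
width: 0.0085
```

```bash
python3 -c "
from h import *
from plant import cams
go((.476,.295,.167),3.7)
for n,s in(('top',np.s_[180:310,90:240]),('side',np.s_[90:260,120:300])):
  c=cams.camera(n); print(proj(c,st()[1]))
  cv2.imwrite(f'pics/{n}5.png',cv2.resize(cv2.cvtColor(c['image'],4)[s],None,fx=4,fy=4,interpolation=2)[:600])
"
```

```text
clk 7.55 tcp [0.4764 0.2967 0.2687] toolx [ 0.001  0.    -1.   ] jaw 3.86 dp [ 3.389 -0.056 -0.02 ] twist 0.027 F [-0.15 -0.82 -2.47] w 0.0085 j [-49.6  22.4  15.8  99.6  -7.   58.9 -27.5]
[143.79403587 234.53132278]
[191.02901595 138.31202977]
```

View pics/side5.png

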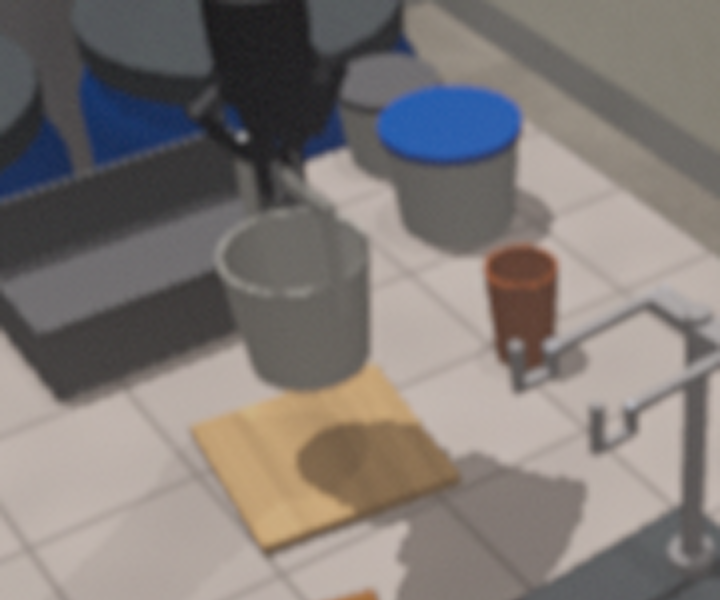

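View pics/top5.png

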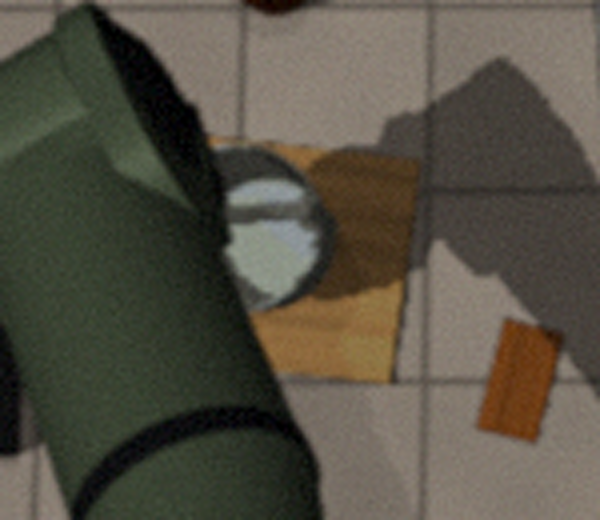

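```bash
python3 -c "
from h import *
from plant import cams
c=cams.camera('side');t=cams.camera('top')
P=st()[1]
b=P[2]+.019-.171
f=lambda u:((u[0]-120)*4,(u[1]-90)*4)
g=lambda u:((u[0]-90)*4,(u[1]-180)*4)
print('b',b)
th=np.linspace(0,2*np.pi,13)
for R,z in((.06,b+.105),(.05,b)):
  for a in th[:-1:2]:
    q=P+[R*np.cos(a),R*np.sin(a),0]; q[2]=z
    print(R,round(a,2),np.round(f(proj(c,q))),np.round(g(proj(t,q))))
"
```

```text
b 0.11734005810302792
0.06 0.0 [359. 219.] [236. 140.]
0.06 1.05 [295. 204.] [160. 183.]
0.06 2.09 [228. 228.] [157. 269.]
0.06 3.14 [223. 271.] [231. 312.]
0.06 4.19 [290. 288.] [308. 268.]
0.06 5.24 [359. 262.] [310. 182.]
0.05 0.0 [362. 330.] [269. 175.]
0.05 1.05 [311. 316.] [209. 208.]
0.05 2.09 [258. 337.] [207. 275.]
0.05 3.14 [255. 374.] [265. 309.]
0.05 4.19 [308. 389.] [324. 275.]
0.05 5.24 [362. 366.] [326. 208.]
```

The prediction of an upright pail centred under the grip matches the images: the side-view foot bottom is (308,388) against 389 predicted. So it hangs upright over the board centre. Lowering it now.

Call:
drive_tool:
  rows:
    - {"dp": [0.3,0,0],"twist": 0}
    - {"dp": [0.8,-0.03,0],"twist": 0}
    - {"dp": [1.4,-0.03,0],"twist": 0}
    - {"dp": [2.0,-0.03,0],"twist": 0}
    - {"dp": [2.5,-0.03,0],"twist": 0}
    - {"dp": [2.8,-0.03,0],"twist": 0}
    - {"dp": [3.0,-0.03,0],"twist": 0}
    - {"dp": [3.1,-0.03,0],"twist": 0}
    - {"dp": [3.15,-0.03,0],"twist": 0}
    - {"dp": [3.2,-0.03,0],"twist": 0}

```text
clock: 8.75
ee_pos: [0.477, 0.2938, 0.1737]
orientation: [25.3, 89.9, 29.0]
force: [-0.1, -0.2, -2.4]
width: 0.0087
```

Call:
drive_tool:
  rows:
    - {"dp": [0.05,0,0],"twist": 0}
    - {"dp": [0.1,0,0],"twist": 0}
    - {"dp": [0.12,0,0],"twist": 0}

```text
clock: 9.05
ee_pos: [0.4771, 0.2938, 0.1701]
orientation: [26.9, 89.9, 30.6]
force: [-0.1, -0.1, -2.3]
width: 0.0082
```

Call:
drive_tool:
  rows:
    - {"dp": [0.03,0,0],"twist": 0}
    - {"dp": [0.06,0,0],"twist": 0}
    - {"dp": [0.08,0,0],"twist": 0}

```text
clock: 9.35
ee_pos: [0.4772, 0.2939, 0.1677]
orientation: [27.1, 89.9, 30.8]
force: [1.1, 1.3, 4.6]
width: 0.0088
```

Call:
drive_tool:
  rows:
    - {"dp": [0.02,0,0],"twist": 0}
    - {"dp": [0.04,0,0],"twist": 0}
    - {"dp": [0.06,0,0],"twist": 0}

```text
clock: 9.65
ee_pos: [0.4778, 0.2943, 0.1677]
orientation: [35.4, 89.7, 39.1]
force: [-7.4, -5.0, 36.9]
width: 0.0088
```

Contact reached; easing off the load before letting go.

Call:
drive_tool:
  rows:
    - {"dp": [-0.03,0,0],"twist": 0}
    - {"dp": [-0.05,0,0],"twist": 0}

```text
clock: 9.85
ee_pos: [0.4779, 0.2943, 0.1694]
orientation: [35.3, 89.7, 39.0]
force: [-0.4, 0.2, -2.8]
width: 0.0088
```

Call:
drive_tool:
  rows:
    - {"dp": [0.02,0,0],"twist": 0}
    - {"dp": [0.03,0,0],"twist": 0}

```text
clock: 10.05
ee_pos: [0.4778, 0.2943, 0.1682]
orientation: [35.5, 89.7, 39.2]
force: [0.1, -0.1, -2.3]
width: 0.0087
```

Call:
drive_tool:
  rows:
    - {"dp": [0.01,0,0],"twist": 0}
    - {"dp": [0.01,0,0],"twist": 0}
    - {"dp": [0.01,0,0],"twist": 0}
    - {"dp": [0.01,0,0],"twist": 0}
    - {"dp": [0.01,0,0],"twist": 0}
  grip: -0.1

```text
clock: 10.55
ee_pos: [0.4778, 0.2943, 0.168]
orientation: [35.6, 89.7, 39.3]
force: [0.2, -0.0, -0.5]
width: 0.0473
```

Call:
drive_tool:
  rows:
    - {"dp": [-0.2,0,0],"twist": 0}
    - {"dp": [-0.6,0,0],"twist": 0}
    - {"dp": [-1.3,0,0],"twist": 0}
    - {"dp": [-2.2,0,0],"twist": 0}
    - {"dp": [-3.2,0,0],"twist": 0}
    - {"dp": [-4,0,0],"twist": 0}
    - {"dp": [-4.5,0,0],"twist": 0}
    - {"dp": [-4.5,0,0],"twist": 0}

```text
clock: 11.35
ee_pos: [0.4781, 0.2942, 0.306]
orientation: [36.1, 89.5, 39.8]
force: [0.0, -1.1, 0.2]
width: 0.0472
```

```bash
python3 -c "
from h import *
from plant import cams
go((.49,-.19,.3))
for n,s in(('top',np.s_[180:310,90:240]),('side',np.s_[90:260,120:300])):
  c=cams.camera(n); 
  cv2.imwrite(f'pics/{n}6.png',cv2.resize(cv2.cvtColor(c['image'],4)[s],None,fx=4,fy=4,interpolation=2)[:600])
"
```

```text
clk 11.35 tcp [0.4781 0.2942 0.306 ] toolx [ 0.007  0.006 -1.   ] jaw 3.7 dp [  0.112 -16.133  -0.646] twist 0 F [ 0.02 -1.05  0.18] w 0.0472 j [-49.9  20.2  16.4  97.2  -6.3  63.1 -27.9]
```

View pics/side6.png

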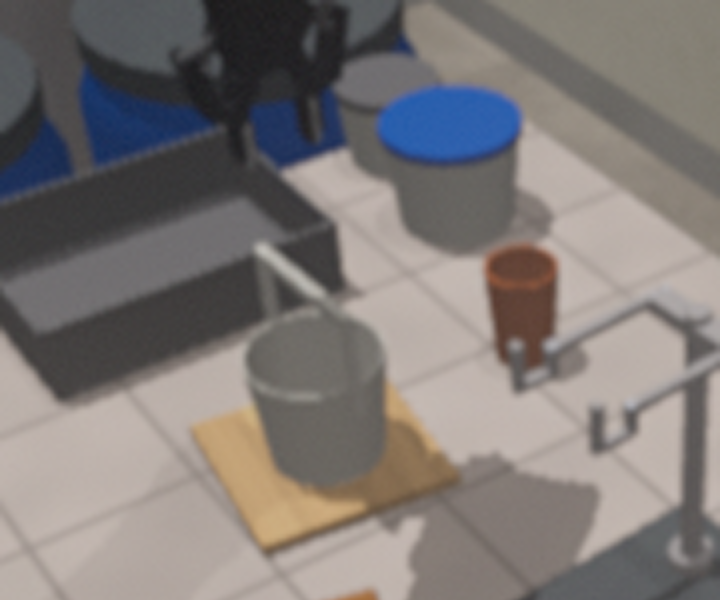

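The pail stands upright on the board: foot centre about (325,451), board centre about (323,454) in the crop. Next, measure the lever while the arm is away.

```bash
python3 -c "
from h import *
from plant import cams
for n,s in(('top',np.s_[190:250,290:350]),('side',np.s_[245:300,270:350])):
  c=cams.camera(n); I=cv2.cvtColor(c['image'],4); cv2.imwrite(f'pics/{n}full7.png',I)
  I=cv2.convertScaleAbs(I[s],alpha=1.5)
  cv2.imwrite(f'pics/{n}7.png',cv2.resize(I,None,fx=10,fy=10,interpolation=2)[:600])
"
```

```text
(no output)
```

View pics/top7.png

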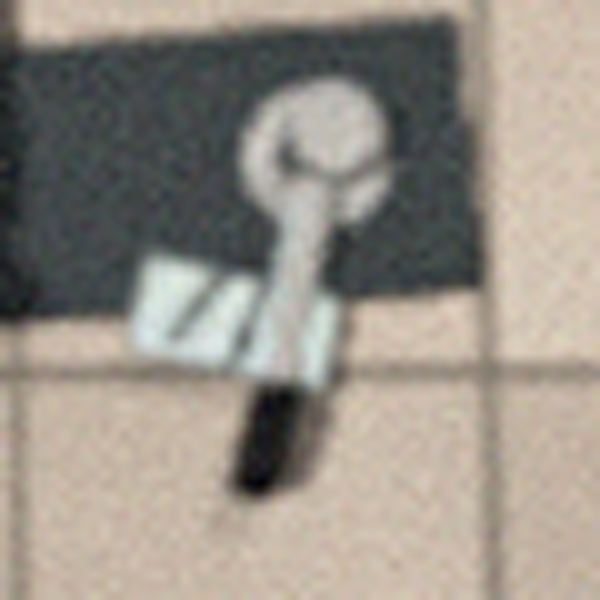

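View pics/side7.png

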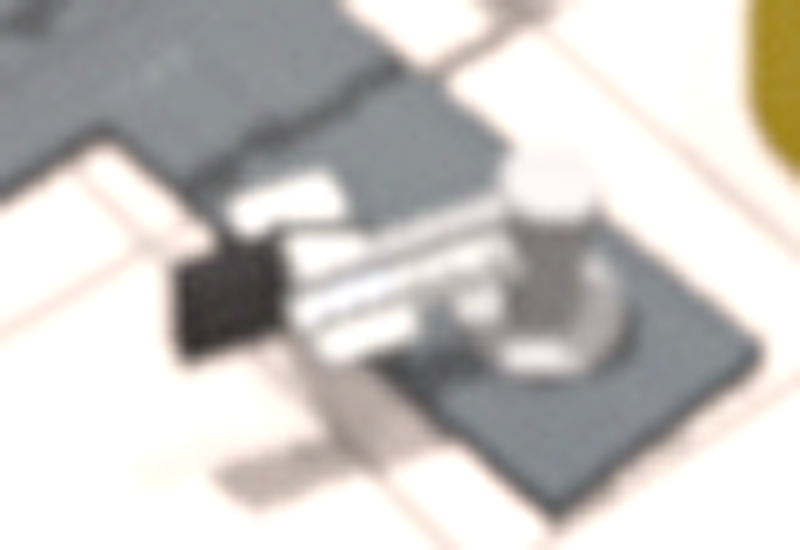

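Top crop (10x, offset (290,190)): screw top (338,130), black paddle top (266,440), dark ribs on the plate at about (205,303) and (255,330). Side crop: paddle face centre (232,303).

Run:
```python
from h import *
from plant import cams
T=cams.camera("top");S=cams.camera("side")
t=lambda x,y:(290+x/10-.45,190+y/10-.45); s=lambda x,y:(270+x/10-.45,245+y/10-.45)
sc=onz(T,t(338,130),.072); sc2=onz(S,s(548,185),.072)
# dark paddle mask in top & side
for n,C,z in(("top",T,.086),("side",S,.068)):
    I=C["image"].max(2).astype(int); m=np.zeros(I.shape,np.uint8)
    a=np.s_[225:243,308:328] if n=="top" else np.s_[265:285,284:302]
    th=45; m[a]=(I[a]<th); k,l,stt,ce=cv2.connectedComponentsWithStats(m); i=1+np.argmax(stt[1:,4])
    q=cv2.minAreaRect(np.argwhere(l==i)[:,::-1].astype(np.float32)); print(n,stt[i],ce[i],q, onz(C,ce[i],z))
    if n=="top": pt=onz(C,ce[i],.086); cT=ce[i]
    else: cS=ce[i]
print("tri",tri(T,cT,S,cS))
print("screw",sc,sc2,tri(T,t(338,130),S,s(548,185)))
for nm,c0 in(("T",sc),("S",sc2)):
  for p in ((205,303),(182,337),(230,275),(255,330),(240,360)):
    d=onz(T,t(*p),.05)-c0; print(nm,p,np.degrees(np.arctan2(d[1],d[0])).round(1),np.hypot(*d[:2]).round(4))
  d=pt-c0;print("paddle",np.degrees(np.arctan2(d[1],d[0])),np.hypot(*d[:2]))
# arm direction in top: at z~.068
a1,a2=onz(T,t(303,215),.068),onz(T,t(280,365),.068); d=a2-a1;print("arm",np.degrees(np.arctan2(d[1],d[0])),a1,a2)
```

```text
top [314 229   6  10  45] [316.42222222 233.62222222] ((316.3378601074219, 233.47299194335938), (4.438772678375244, 9.699540138244629), 9.462322235107422) [ 0.49787879 -0.18418906  0.086     ]
side [289 272   8   8  40] [292.5 275.6] ((292.51885986328125, 275.5660095214844), (4.944979190826416, 8.653715133666992), 74.05460357666016) [ 0.49657885 -0.18880452  0.068     ]
tri (array([ 0.49993066, -0.1859447 ,  0.06304578]), np.float64(0.0015075939786101883))
screw [ 0.59645249 -0.20889018  0.072     ] [ 0.59344932 -0.2095155   0.072     ] (array([ 0.59593683, -0.20854536,  0.06973167]), np.float64(0.002146024028828446))
T (205, 303) 141.5 0.065
T (182, 337) 142.1 0.0779
T (230, 275) 142.3 0.0531
T (255, 330) 157.2 0.0645
T (240, 360) 156.6 0.0751
paddle 165.93220079242326 0.10162145309809992
S (205, 303) 139.3 0.0631
S (182, 337) 140.4 0.076
S (230, 275) 139.7 0.0512
S (255, 330) 155.6 0.062
S (240, 360) 155.2 0.0726
paddle 165.15763536049374 0.0988693825521523
arm 170.23788555284887 [ 0.57043428 -0.19787734  0.068     ] [ 0.52352463 -0.18980658  0.068     ]
```

```bash
python3 -c "
from h import *
go((.4966,-.186,.34),77)"
```

```text
clk 11.65 tcp [0.4771 0.2937 0.3024] toolx [ 0.003  0.002 -1.   ] jaw 3.71 dp [ -1.286 -15.997  -0.383] twist -12.215 F [-0.22 -0.59  0.13] w 0.047 j [-49.9  20.4  16.4  97.4  -6.4  62.9 -27.9]
```

Call:
drive_tool:
  rows:
    - {"dp": [-0.6,-0.5,-0.1],"twist": -0.5}
    - {"dp": [-1.2,-1.3,-0.2],"twist": -1}
    - {"dp": [-1.28,-2.6,-0.3],"twist": -2}
    - {"dp": [-1.28,-3.9,-0.38],"twist": -3}
    - {"dp": [-1.28,-5.3,-0.38],"twist": -4}
    - {"dp": [-1.28,-6.7,-0.38],"twist": -5}
    - {"dp": [-1.28,-8.1,-0.38],"twist": -6}
    - {"dp": [-1.28,-9.5,-0.38],"twist": -7}
    - {"dp": [-1.28,-10.9,-0.38],"twist": -8}
    - {"dp": [-1.28,-12.3,-0.38],"twist": -9}
    - {"dp": [-1.28,-13.6,-0.38],"twist": -10}
    - {"dp": [-1.28,-14.6,-0.38],"twist": -11}

```text
clock: 12.85
ee_pos: [0.4935, -0.1466, 0.3396]
orientation: [-30.2, 89.8, 39.7]
force: [-0.2, -0.0, -0.4]
width: 0.0466
```

```bash
python3 -c "
from h import *
go((.4966,-.186,.14),77)"
```

```text
clk 12.85 tcp [ 0.4935 -0.1466  0.3396] toolx [ 0.002  0.002 -1.   ] jaw 69.87 dp [ 6.65  -0.538 -1.213] twist -1.189 F [-0.17 -0.04 -0.44] w 0.0466 j [ -7.1  14.2  21.4 100.6  -5.7  66.1  85.8]
```

Call:
drive_tool:
  rows:
    - {"dp": [0,-0.3,-0.6],"twist": -0.6}
    - {"dp": [0,-0.54,-1.2],"twist": -1.2}
    - {"dp": [0.7,-0.54,-1.2],"twist": -1.2}
    - {"dp": [1.6,-0.54,-1.2],"twist": -1.2}
    - {"dp": [2.8,-0.54,-1.2],"twist": -1.2}
    - {"dp": [4,-0.54,-1.2],"twist": -1.2}
    - {"dp": [5.2,-0.54,-1.2],"twist": -1.2}
    - {"dp": [6.1,-0.54,-1.2],"twist": -1.2}
    - {"dp": [6.6,-0.54,-1.2],"twist": -1.2}
    - {"dp": [6.65,-0.54,-1.2],"twist": -1.2}
    - {"dp": [6.65,-0.54,-1.2],"twist": -1.2}

```text
clock: 13.95
ee_pos: [0.4966, -0.1858, 0.14]
orientation: [-26.1, 89.9, 51.0]
force: [-0.1, 0.1, 0.5]
width: 0.0472
```

```bash
python3 -c "
from h import *
from plant import cams
go((.4966,-.186,.047),77)
for n,s in(('top',np.s_[170:270,260:390]),('side',np.s_[185:305,250:370])):
  c=cams.camera(n); print(proj(c,(.4966,-.186,.086)))
  cv2.imwrite(f'pics/{n}8.png',cv2.resize(cv2.cvtColor(c['image'],4)[s],None,fx=5,fy=5,interpolation=2)[:600])
"
```

```text
clk 13.95 tcp [ 0.4966 -0.1858  0.14  ] toolx [ 0.001  0.002 -1.   ] jaw 77.06 dp [ 3.101e+00  3.000e-03 -1.300e-02] twist 0.01 F [-0.08  0.06  0.47] w 0.0472 j [  1.7  29.5  16.9 111.5 -12.9  40.7 103.4]
[317.02456028 234.03612189]
[292.0112421  270.63739984]
```

View pics/side8.png

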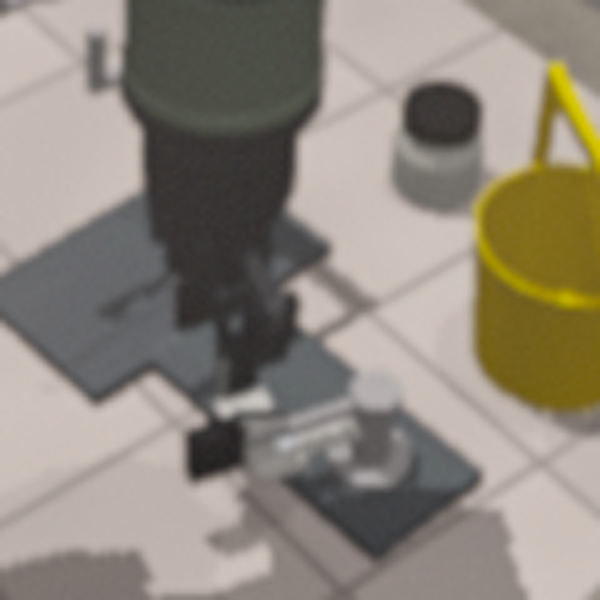

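View pics/top8.png

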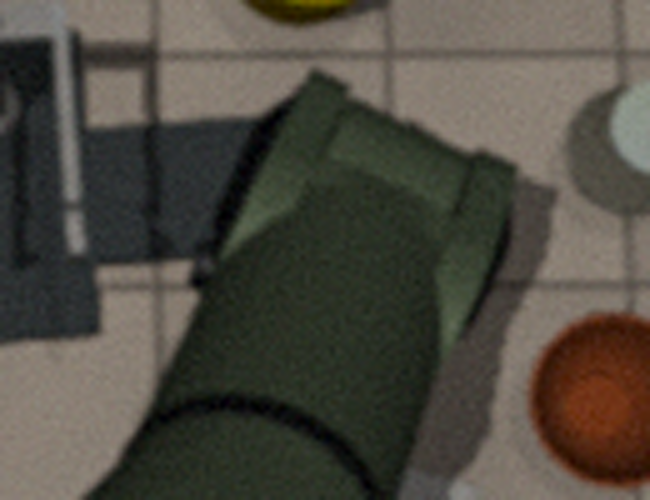

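The fingers are above the paddle: finger tip (240,385), paddle (215,447) in the side crop. The green wrist is clear of the prong at (75,250) in the top crop. Descending, with a stop partway to check the force.

Call:
drive_tool:
  rows:
    - {"dp": [0.4,0,0],"twist": 0}
    - {"dp": [0.9,0,0],"twist": 0}
    - {"dp": [1.4,0,0],"twist": 0}
    - {"dp": [1.7,0,0],"twist": 0}
    - {"dp": [1.9,0,0],"twist": 0}
    - {"dp": [2.1,0,0],"twist": 0}

```text
clock: 14.65
ee_pos: [0.4975, -0.1858, 0.0777]
orientation: [-56.0, 89.8, 21.1]
force: [0.5, -0.4, -0.4]
width: 0.0472
```

Call:
drive_tool:
  rows:
    - {"dp": [0.2,0,0],"twist": 0}
    - {"dp": [0.45,0,0],"twist": 0}
    - {"dp": [0.7,0,0],"twist": 0}
    - {"dp": [0.9,0,0],"twist": 0}
    - {"dp": [1.0,0,0],"twist": 0}
    - {"dp": [1.05,0,0],"twist": 0}

```text
clock: 15.25
ee_pos: [0.4976, -0.1858, 0.0458]
orientation: [-53.1, 89.8, 23.9]
force: [0.8, 0.2, -0.2]
width: 0.0469
```

```bash
python3 -c "
from h import *
from plant import cams
go((.4966,-.186,.047),77)
c=cams.camera('side'); 
cv2.imwrite(f'pics/side9.png',cv2.resize(cv2.convertScaleAbs(cv2.cvtColor(c['image'],4)[225:305,250:350],alpha=1.5),None,fx=7,fy=7,interpolation=2)[:600])
"
```

```text
clk 15.25 tcp [ 0.4976 -0.1858  0.0458] toolx [ 0.003  0.001 -1.   ] jaw 77.06 dp [-0.04   0.03  -0.013] twist 0.009 F [ 0.82  0.25 -0.15] w 0.0469 j [  5.   38.4  12.6 113.9 -16.4  29.2 106.4]
```

View pics/side9.png

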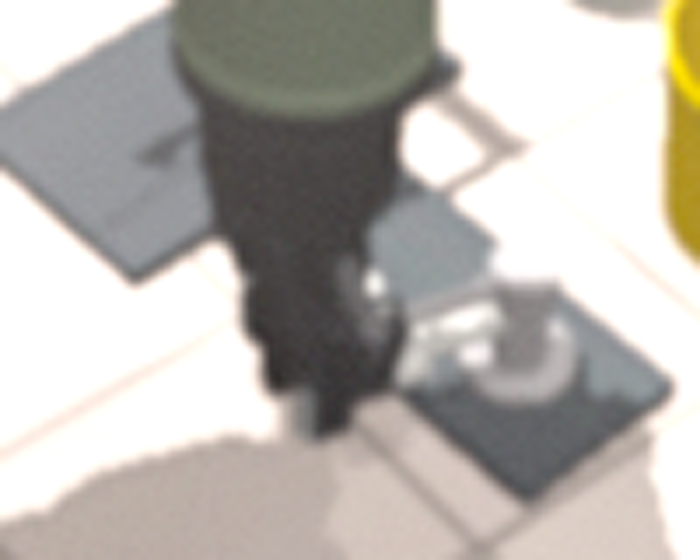

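```bash
python3 -c "
from h import *
o,p,R=st(); sc=np.array([.596,-.209])
def w(th,off,z=.047,r=.102):
  a=np.radians(th);u=np.array([np.cos(a),np.sin(a)]);v=np.array([np.sin(a),-np.cos(a)])
  q=np.r_[sc+r*u+off*v,z]; j=np.degrees(np.arctan2(R[1,2],R[0,2]))
  print(th,off,q.round(4),(R.T@(q-p)/.03).round(2),round(-((th-90-j+90)%180-90)/6,2))
w(167,.012)
for k in np.arange(0,.36,.05): w(167.-np.degrees(k),.0165)
"
```

```text
167 0.012 [ 0.4993 -0.1744  0.047 ] [-0.04  0.03  0.39] 0.01
167.0 0.0165 [ 0.5003 -0.17    0.047 ] [-0.04  0.03  0.54] 0.01
164.1352110243459 0.0165 [ 0.5024 -0.1652  0.047 ] [-0.04 -0.    0.7 ] 0.49
161.27042204869176 0.0165 [ 0.5047 -0.1606  0.047 ] [-0.04 -0.04  0.87] 0.96
158.40563307303765 0.0165 [ 0.5072 -0.1561  0.047 ] [-0.04 -0.09  1.04] 1.44
155.54084409738354 0.0165 [ 0.51   -0.1517  0.047 ] [-0.04 -0.15  1.2 ] 1.92
152.6760551217294 0.0165 [ 0.513  -0.1475  0.047 ] [-0.04 -0.21  1.36] 2.4
149.8112661460753 0.0165 [ 0.5161 -0.1434  0.047 ] [-0.03 -0.29  1.51] 2.87
146.9464771704212 0.0165 [ 0.5195 -0.1395  0.047 ] [-0.03 -0.37  1.67] 3.35
```

First push to about 0.15 rad, to see where contact begins.

Call:
drive_tool:
  rows:
    - {"dp": [0,0.03,0.1],"twist": 0}
    - {"dp": [0,0.03,0.2],"twist": 0}
    - {"dp": [0,0.03,0.3],"twist": 0}
    - {"dp": [0,0.03,0.4],"twist": 0}
    - {"dp": [0,0.03,0.4],"twist": 0}

```text
clock: 15.8
ee_pos: [0.4996, -0.1733, 0.0459]
orientation: [-52.6, 89.8, 24.5]
force: [0.4, -0.1, -0.1]
width: 0.047
```

Call:
drive_tool:
  rows:
    - {"dp": [0,0,0.07],"twist": 0}
    - {"dp": [0,0,0.14],"twist": 0}
    - {"dp": [0,-0.01,0.22],"twist": 0.25}
    - {"dp": [0,-0.03,0.3],"twist": 0.5}
    - {"dp": [0,-0.05,0.38],"twist": 0.7}
    - {"dp": [0,-0.07,0.47],"twist": 0.96}
    - {"dp": [0,-0.07,0.47],"twist": 0.96}
    - {"dp": [0,-0.07,0.47],"twist": 0.96}

```text
clock: 16.6
ee_pos: [0.5048, -0.1601, 0.046]
orientation: [-49.1, 89.8, 22.2]
force: [-0.2, -3.4, 0.9]
width: 0.0469
```

```bash
python3 -c "
from h import *
go((.51,-.1517,.047),65.5);go((.516,-.1436,.047),60)"
```

```text
clk 16.6 tcp [ 0.5048 -0.1601  0.046 ] toolx [ 0.003  0.001 -1.   ] jaw 71.35 dp [-0.033 -0.076  0.321] twist 0.976 F [-0.18 -3.43  0.88] w 0.0469 j [  0.8  38.6  14.4 114.2 -18.7  29.3 100. ]
clk 16.6 tcp [ 0.5048 -0.1601  0.046 ] toolx [ 0.003  0.001 -1.   ] jaw 71.35 dp [-0.032 -0.179  0.641] twist 1.892 F [-0.18 -3.43  0.88] w 0.0469 j [  0.8  38.6  14.4 114.2 -18.7  29.3 100. ]
```

3.4 N corresponds to about 0.11 rad, against 0.10 planned from geometry, so the two agree. Pushing on to about 0.30 rad.

Call:
drive_tool:
  rows:
    - {"dp": [0,-0.03,0.11],"twist": 0.33}
    - {"dp": [0,-0.05,0.21],"twist": 0.65}
    - {"dp": [0,-0.08,0.32],"twist": 0.97}
    - {"dp": [0,-0.11,0.42],"twist": 1.28}
    - {"dp": [0,-0.14,0.52],"twist": 1.6}
    - {"dp": [0,-0.18,0.63],"twist": 1.89}
    - {"dp": [0,-0.18,0.64],"twist": 1.89}

```text
clock: 17.3
ee_pos: [0.5159, -0.1435, 0.0459]
orientation: [-39.0, 89.8, 20.9]
force: [-4.0, -6.1, 2.3]
width: 0.0469
```

```bash
python3 -c "
from h import *
from plant import cams
go((.516,-.1436,.047),60)
for n,s in(('top',np.s_[170:270,260:390]),('side',np.s_[225:305,250:350])):
  c=cams.camera(n)
  cv2.imwrite(f'pics/{n}10.png',cv2.resize(cv2.convertScaleAbs(cv2.cvtColor(c['image'],4)[s],alpha=1.4),None,fx=6,fy=6,interpolation=2)[:600])
"
```

```text
clk 17.3 tcp [ 0.5159 -0.1435  0.0459] toolx [ 0.003  0.001 -1.   ] jaw 59.86 dp [-0.036 -0.006 -0.002] twist -0.023 F [-4.05 -6.15  2.26] w 0.0469 j [ -3.5  39.5  17.7 113.4 -22.7  30.3  90.1]
```

View pics/side10.png

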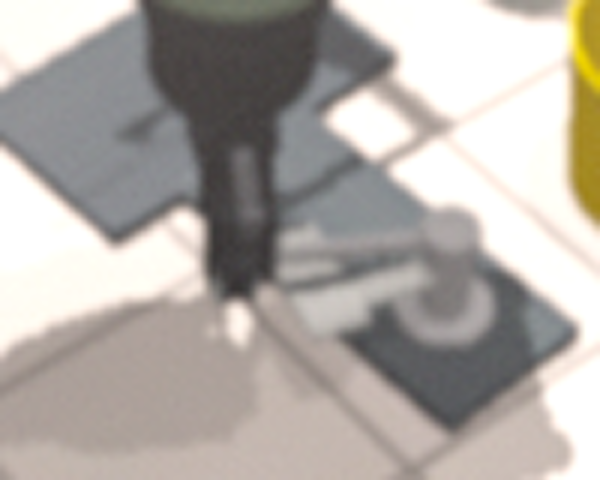

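The arm lies over the plate between the ribs: side crop, arm from (440,240) to (280,250). Force (7.3 N, 0.245 rad) and geometry (0.295 rad) both put it inside 0.18–0.44. A 3 mm nudge will centre it, then hold.

Call:
drive_tool:
  rows:
    - {"dp": [0,-0.02,0.05],"twist": 0.15}
    - {"dp": [0,-0.03,0.09],"twist": 0.25}
    - {"dp": [0,-0.03,0.09],"twist": 0.25}
    - {"dp": [0,-0.03,0.09],"twist": 0.25}
    - {"dp": [0,-0.03,0.09],"twist": 0.25}
    - {"dp": [0,-0.03,0.09],"twist": 0.25}
    - {"dp": [0,-0.03,0.09],"twist": 0.25}
    - {"dp": [0,-0.03,0.09],"twist": 0.25}
    - {"dp": [0,-0.03,0.09],"twist": 0.25}
    - {"dp": [0,-0.03,0.09],"twist": 0.25}
    - {"dp": [0,-0.03,0.09],"twist": 0.25}
    - {"dp": [0,-0.03,0.09],"twist": 0.25}

```text
clock: 18.6
ee_pos: [0.5172, -0.1421, 0.0458]
orientation: [-37.4, 89.9, 20.9]
force: [-5.8, -6.0, 3.0]
width: 0.0469
```

```bash
python3 -c "
from h import *
from plant import cams
go((.516,-.1436,.047),60)
T=cams.camera('top');c=cams.camera('side')
cv2.imwrite('pics/side11.png',cv2.resize(cv2.convertScaleAbs(cv2.cvtColor(c['image'],4)[250:290,285:345],alpha=1.2),None,fx=13,fy=13,interpolation=2))
sc=np.array([.596,-.209])
f=lambda u:tuple(np.round([(u[0]+.46-285)*13,(u[1]+.46-250)*13]))
for nm,k,r1,r2,z in(('rib1',.18,.048,.08,.05),('rib2',.44,.048,.08,.05),('arm.3',.3,.03,.083,.068),('arm.25',.25,.03,.083,.068),('arm.35',.35,.03,.083,.068)):
  a=np.radians(167)-k
  print(nm,[f(proj(c,np.r_[sc+r*np.array([np.cos(a),np.sin(a)]),z])) for r in(r1,r2)])
"
```

```text
clk 18.6 tcp [ 0.5172 -0.1421  0.0458] toolx [ 0.001  0.001 -1.   ] jaw 58.3 dp [-0.038  0.008 -0.063] twist -0.283 F [-5.79 -6.02  2.96] w 0.0469 j [ -4.   39.6  18.2 113.2 -23.2  30.6  88.8]
rib1 [(np.float64(306.0), np.float64(276.0)), (np.float64(163.0), np.float64(303.0))]
rib2 [(np.float64(297.0), np.float64(232.0)), (np.float64(150.0), np.float64(230.0))]
arm.3 [(np.float64(386.0), np.float64(194.0)), (np.float64(142.0), np.float64(216.0))]
arm.25 [(np.float64(388.0), np.float64(199.0)), (np.float64(146.0), np.float64(230.0))]
arm.35 [(np.float64(385.0), np.float64(188.0)), (np.float64(140.0), np.float64(201.0))]
```

View pics/side11.png

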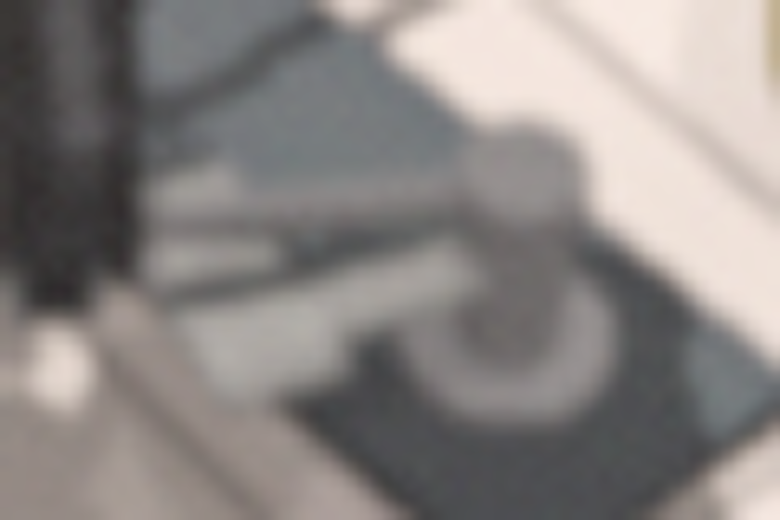

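The arm runs (440,190) to (150,215), matching the 0.30 rad prediction (142,216). The first rib, at (170,298) to (310,265), is where it was predicted at rest, so the screw has not turned. A little longer hold, then back along the arc.

Call:
drive_tool:
  rows:
    - {"dp": [0,0,0],"twist": 0}
    - {"dp": [0,0,0],"twist": 0}
    - {"dp": [0,0,0],"twist": 0}
    - {"dp": [0,0,0],"twist": 0}
    - {"dp": [0,0,0],"twist": 0}
    - {"dp": [0,0,0],"twist": 0}

```text
clock: 19.3
ee_pos: [0.517, -0.1426, 0.0458]
orientation: [-65.8, 89.9, -7.7]
force: [-4.1, -5.9, 2.4]
width: 0.0468
```

```bash
python3 -c "
from h import *
go((.51,-.1517,.047),65.5);go((.5047,-.1606,.047),71.3);go((.5003,-.170,.047),77);go((.4966,-.186,.047),77)"
```

```text
clk 19.3 tcp [ 0.517  -0.1426  0.0458] toolx [ 0.001 -0.    -1.   ] jaw 58.18 dp [-0.039  0.038 -0.382] twist -1.22 F [-4.07 -5.93  2.41] w 0.0468 j [ -4.   39.6  18.3 113.3 -23.2  30.6  88.7]
clk 19.3 tcp [ 0.517  -0.1426  0.0458] toolx [ 0.001 -0.    -1.   ] jaw 58.18 dp [-0.039  0.031 -0.727] twist -2.186 F [-4.07 -5.93  2.41] w 0.0468 j [ -4.   39.6  18.3 113.3 -23.2  30.6  88.7]
clk 19.3 tcp [ 0.517  -0.1426  0.0458] toolx [ 0.001 -0.    -1.   ] jaw 58.18 dp [-0.039 -0.009 -1.07 ] twist -3.136 F [-4.07 -5.93  2.41] w 0.0468 j [ -4.   39.6  18.3 113.3 -23.2  30.6  88.7]
clk 19.3 tcp [ 0.517  -0.1426  0.0458] toolx [ 0.001 -0.    -1.   ] jaw 58.18 dp [-0.039 -0.185 -1.589] twist -3.136 F [-4.07 -5.93  2.41] w 0.0468 j [ -4.   39.6  18.3 113.3 -23.2  30.6  88.7]
```

Call:
drive_tool:
  rows:
    - {"dp": [0,0.02,-0.13],"twist": -0.4}
    - {"dp": [0,0.03,-0.26],"twist": -0.8}
    - {"dp": [0,0.04,-0.38],"twist": -1.2}
    - {"dp": [0,0.04,-0.5],"twist": -1.55}
    - {"dp": [0,0.03,-0.62],"twist": -1.9}
    - {"dp": [0,0.03,-0.73],"twist": -2.2}
    - {"dp": [0,0.02,-0.9],"twist": -2.7}
    - {"dp": [0,-0.01,-1.07],"twist": -3.1}
    - {"dp": [0,-0.07,-1.25],"twist": -3.13}
    - {"dp": [0,-0.13,-1.45],"twist": -3.13}
    - {"dp": [0,-0.18,-1.58],"twist": -3.13}
    - {"dp": [0,-0.18,-1.58],"twist": -3.13}

```text
clock: 20.5
ee_pos: [0.4966, -0.1863, 0.0458]
orientation: [-91.9, 89.9, -15.0]
force: [-0.5, 0.7, -0.4]
width: 0.0472
```

Call:
drive_tool:
  rows:
    - {"dp": [-0.2,0,0],"twist": 0}
    - {"dp": [-0.6,0,0],"twist": 0}
    - {"dp": [-1.2,0,0],"twist": 0}
    - {"dp": [-2.0,0,0],"twist": 0}
    - {"dp": [-3.0,0,0],"twist": 0}
    - {"dp": [-4.2,0,0],"twist": 0}
    - {"dp": [-5.5,0,0],"twist": 0}
    - {"dp": [-6.8,0,0],"twist": 0}
    - {"dp": [-8,0,0],"twist": 0}
    - {"dp": [-9,0,0],"twist": 0}
    - {"dp": [-9.5,0,0],"twist": 0}

```text
clock: 21.6
ee_pos: [0.4964, -0.1862, 0.3345]
orientation: [-85.7, 89.7, -8.8]
force: [0.3, -0.8, -0.9]
width: 0.0466
```

```bash
python3 -c "
from h import *
go((.43,-.02,.33),77)"
```

```text
clk 21.6 tcp [ 0.4964 -0.1862  0.3345] toolx [ 0.005 -0.001 -1.   ] jaw 76.87 dp [0.136 3.416 4.893] twist -0.022 F [ 0.28 -0.85 -0.88] w 0.0466 j [-3.1 16.  22.1 99.2 -6.6 65.7 97.8]
```

Call:
drive_tool:
  rows:
    - {"dp": [0,0.5,0.7],"twist": 0}
    - {"dp": [0,1.2,1.7],"twist": 0}
    - {"dp": [0,1.9,2.7],"twist": 0}
    - {"dp": [0,2.6,3.7],"twist": 0}
    - {"dp": [0,3.1,4.5],"twist": 0}
    - {"dp": [0,3.4,4.9],"twist": 0}
    - {"dp": [0,3.4,4.9],"twist": 0}

```text
clock: 22.3
ee_pos: [0.4298, -0.0182, 0.335]
orientation: [-75.6, 89.7, 1.4]
force: [0.4, -1.1, 0.3]
width: 0.0468
```

```bash
python3 -c "
from h import *
from plant import cams
c=cams.camera('top'); I=cv2.cvtColor(c['image'],4)
A=cv2.imread('pics/topfull7.png')
k=lambda J:cv2.resize(cv2.convertScaleAbs(J[190:250,290:350],alpha=1.5),None,fx=6,fy=6,interpolation=2)
cv2.imwrite('pics/top12.png',np.hstack([k(A),k(I)]))
cv2.imwrite('pics/top12f.png',I)
c=cams.camera('side');cv2.imwrite('pics/side12.png',cv2.cvtColor(c['image'],4))
print(st()[0]['clock'])
"
```

```text
22.4
```

View pics/top12.png

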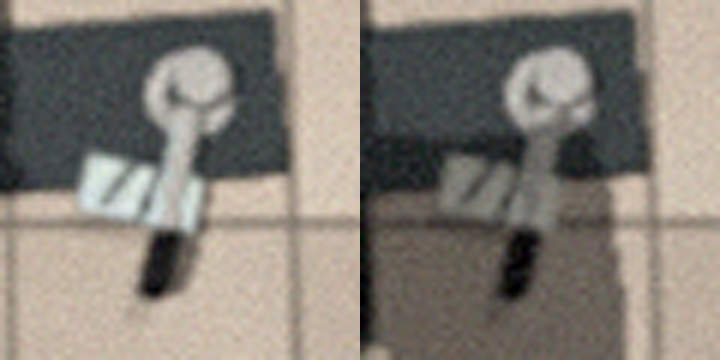

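View pics/top12f.png

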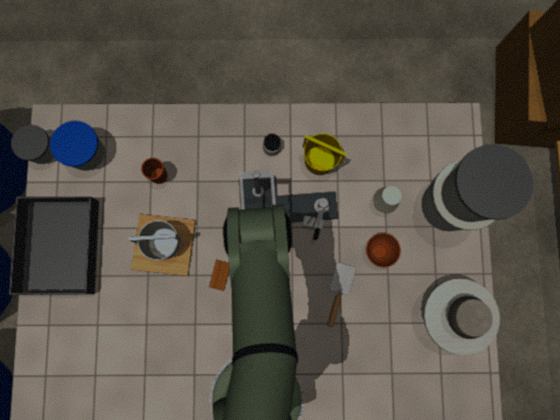

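View pics/side12.png

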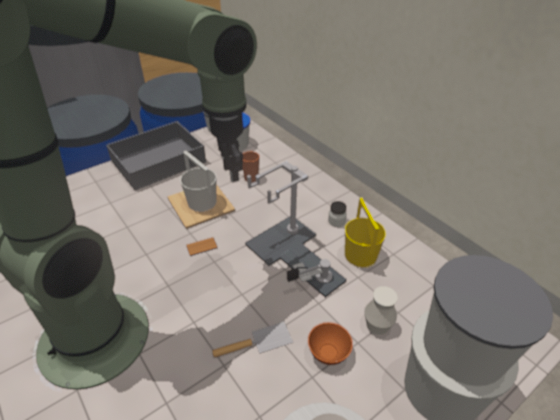

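The before and after crops match: paddle at (160,262) both times, with ribs and screw unmoved. In the top view the pail floor (163,243) sits on the board centre (163,244), and the bystanders are where they were.

```bash
python3 -c "
from plant import r
print(r.sign_off())"
```

```text
the job is handed in; nothing more can be done
None
```

I moved the white pail onto the plywood board, then did the lever check. I handed the job in at about 22.4 s, and the sign-off gives no verdict.

- **Pail:** It stands upright on the board. In the last top view its floor is within about a pixel of the board's centre.
- **Setting down:** A small extra lowering step after contact briefly pressed it on the board with about 37 N. I eased off and released it about half a millimetre above contact.
- **Lever:** I held the thin arm between the two ribs for just under 2 s. The arm position and camera showed about 0.30–0.32 rad. The wrist force suggested less, about 0.24–0.27 rad, but both are well inside 0.18–0.44. The second rib was not reached.
- **Screw and plate:** The lever sprang back to rest. Crops from before and after show the lever, ribs and screw in the same places.
- **Other things:** They looked unmoved in the final pictures, and the arm was touching nothing.

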